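# Centre a freshly glazed vase on the banding wheel

## Task

A tall bud vase stands off-centre on the banding wheel and has to be centred before a line is painted round it. Without gripping or lifting it, gently push it with the fingertips low down, on the bare clay below the glaze, so that it slides upright to the middle of the wheel and its foot stands wholly inside the smallest ring on the wheel head. Do not touch the powdery raw glaze above, do not let the vase rock, leave the other things on the bench where they are, and finish clear of everything.

Things in the scene. Friction and masses are not known exactly. Their poses are not given: they have to be found in the camera images.
- vase: Bud vase, round, upright, 200 mm tall, 0.3 to 0.65 kg. Origin: centre of its underside, z up its axis. Its lowest 42 mm are bare pale clay: radius 27 mm at the very foot, 30 mm from 6 to 42 mm up. It stands loose on the wheel head, 35 to 95 mm off its axis on the half nearer the robot. Friction 0.5 to 0.75: pushed 10 to 30 mm above the head it slides, and stops with the push; pushed high it tips.
- glaze: The vase's upper part, in powdery raw blue-green glaze. Same origin and axes as vase. Radius 29.5 mm at 42 mm up, 27.5 at 75, 23 at 98, 14 at 122, 10.5 from 145 to 180, lip 16 at 200. A gripper held upright may bring its body against the glaze when the fingertips are low; leant back some 30 degrees, away from the vase, it stays clear.
- wheel_centre (a point): Centre of the banding wheel's flat round top (the wheel head), on its axis, 75 mm above the bench. Aluminium head, radius 120 mm, dark rings at radii 35 to 37 (the smallest), 61, 87 and 112 mm. The head can turn about its upright axis against a light drag of 0.04 N m; a push on the vase aimed at the axis does not turn it. The wheel's foot is fixed on the bench.
- jar: Bystander: oxide jar with a black lid, radius 42 mm, 108 mm tall, on the bench beside the wheel. Origin: centre of its underside.
- pot: Bystander: small blue colour pot with a white lid, radius 29 mm, 68 mm tall, on the bench beside the wheel. Origin: centre of its underside.
- cup: Bystander: unglazed clay cup, rim radius 38 mm, 66 mm tall, on the bench beside the wheel. Origin: centre of its underside.
- tile: Bystander: round teal test tile, radius 32 mm, 6 mm thick, lying on the bench beside the wheel. Origin: centre of its underside.
There are look-alikes about, which are no part of the job. Leave any orange or pink look-alike of the vase alone. What is shaped like the part that bears wheel_centre but blue or orange is not meant.

How it is judged:
By the outcome, as a careful person would: the job done as asked, in the order asked, and still so for the second after the job is handed in, with the robot touching nothing.
It also fails if it takes over 42 s, if anything falls off the work surface, if the arm or the gripper's body presses on something with over 40 N, if the wrist force passes 120 N, or if a joint passes its speed limit or range.

## Robot

A 6-joint arm with a two-finger parallel gripper is mounted at the origin on the work surface. World frame = base frame: x ahead of the robot, y to its left, z up, the work surface at z = 0. Lengths are in mm, angles in rad, forces in N, time in s.
With the tool pointing down it reaches from about 300 to 775 mm from the base axis. Payload 14.6 kg.
Tool frame: the origin (TCP) lies between the finger pads; the fingertips stand 25 mm ahead of it and the grasp point (between the pads) lies 6 mm ahead of it; z points along the fingers, x is the direction in which the jaws open and shut, and the axes are right-handed (so a half turn about z gives the same grasp; the last joint's range is limited). The gripper opens to 94 mm and grips with 3 to 60 N. Pads are 16 mm wide; open, the fingers measure 119 mm over their backs; the gripper's body (75 mm by 177 mm) begins 78 mm behind the grasp point.
Start: joints at [-1.178, 0.3, 1.521, -0, 1.321, -0.067], TCP at [244.065, -492.871, 230.446] pointing down, gripper open.
Joint ranges: [-3.03, 3.03], [-0.79, 2.21], [0.23, 2.52], [-1.04, 4.18], [0, 3.07], [-2.55, 2.55]. Speed limits (rad/s): [2.22, 2.22, 2.57, 3.14, 3.14, 3.14].

## Interface

Orientations are given as [roll, pitch, yaw] about the fixed x, y, z axes, in that order (R = Rz(yaw) Ry(pitch) Rx(roll)).
In Python, from cell import manip gives the robot as it stands.
- The arm moves only by the tool apply_moves, never from a script. Its argument "series" is a list of rows, each a list of 3 entries, a list of its own where there are three numbers: the shift along the world's x, y, z in cm, then the turn, a rotation vector about the world's x, y, z in rad, then the opening in per cent of the stroke, from 0 (shut) to 100 (fully open). A call has exactly 10 rows; each row is the pose to reach, as a shift and turn from the pose commanded when the call began; what a row does not reach only later rows make up. A row lasts 1/8 s, in which the tool goes at most 62.5 mm and 10.7 degrees, less where a joint would pass 70% of its speed; a pose out of reach is approached as far as the arm can. A call with a gripper value outside its range is refused whole. The fingers move at their own pace and stop on an object; "grip_force" is the grip in N (left out, the last holds). Time passes only in rows, so rows that repeat a pose let the fingers close, or fill a call up. It gives the time, the measured TCP pose, the force and the opening at its end, in the units of the state.
- manip.read_state(): the state, without advancing time (a new reading comes with each control period).
- manip.camera(name): name is "scene" or "top" or "wrist"; returns (picture, depth): 420x560x3 uint8, red, green, blue; 420x560 float32, mm along the optical axis (not along the pixel's ray), 0 where there is no reading.
- manip.camera_info(name): a dict with "intrinsics" (3x3 intrinsics, pixels), "extrinsics" (4x4, takes a point from world to camera coordinates); the wrist camera has in their place "hand_eye" (4x4, takes a point from camera to tool coordinates, whose origin is the TCP and whose axes are the tool frame's). Camera axes: x right, y down, z forward; pixel columns grow to the right and rows downward; lengths in mm; the calibration is good to about 2 mm. A picture is of the moment at which its call begins: read the wrist's pose just before it. camera_info takes no time and is no camera call.
- manip.sign_off(): hands the job in, once; it reports no verdict.
The state is a dict: "clock": time; "joints": joint angles; "qd": joint speeds; "effort": joint torques, N m; "eef_pos": TCP position; "eef_rot": TCP orientation; "wrist_force": force on the tool from outside, world axes, zero at the start; "moment": the same for the moment, N m; "finger_gap": finger opening in mm.
Only numpy, scipy, OpenCV 4.12 (cv2) and the standard library are available. Lean on these libraries where they do the work, as an engineer would, in place of code of your own. Each camera call takes 0.05 s, during which the arm holds its last target.

## Working session

There is one attempt and no reset: what is moved stays moved. The work goes in short steps, Python scripts to look and compute and a tool call to move; the robot and the scene stay as the last step left them, time stands still between calls to the robot, and variables do not carry over. Pictures are saved under pics/ and viewed, and the job is handed in when it is done.

Besides the shell and the picture viewer there is one more tool, called after "Request:" in YAML: its name, and indented under it one key for each argument. apply_moves: Moves the arm, as the interface text tells. Its arguments: {"type":"object","properties":{"series":{"type":"array","items":{"type":"array"}},"grip_force":{"type":"number"}},"required":["series"]}

```bash
mkdir -p pics; ls; python3 - <<'E'
from cell import manip
import cv2,numpy as np
for n in ["scene","top"]:
    p,d=manip.camera(n); cv2.imwrite(f"pics/{n}0.png",p[:,:,::-1]); np.savez(f"{n}0.npz",p=p,d=d)
    print(n,manip.camera_info(n))
print(manip.camera_info("wrist"))
print(manip.read_state())
E
```

```text
pics
scene {'intrinsics': array([[420.50128591,   0.        , 278.28485323],
       [  0.        , 420.50128591, 212.72754787],
       [  0.        ,   0.        ,   1.        ]]), 'extrinsics': array([[-8.10214528e-01,  5.86132586e-01,  1.00541905e-03,
         4.12504514e+02],
       [ 4.51402740e-01,  6.25069012e-01, -6.36807896e-01,
        -1.53288428e+02],
       [-3.73882315e-01, -5.15497160e-01, -7.71021850e-01,
         1.26990813e+03],
       [ 0.00000000e+00,  0.00000000e+00,  0.00000000e+00,
         1.00000000e+00]])}
top {'intrinsics': array([[484.22323221,   0.        , 273.31846021],
       [  0.        , 484.22323221, 205.54002406],
       [  0.        ,   0.        ,   1.        ]]), 'extrinsics': array([[-2.74531710e-02, -9.99590920e-01,  8.01978415e-03,
        -1.49999300e+01],
       [-9.94859410e-01,  2.65391584e-02, -9.77262898e-02,
         5.05759842e+02],
       [ 9.74734736e-02, -1.06614543e-02, -9.95181016e-01,
         1.38771226e+03],
       [ 0.00000000e+00,  0.00000000e+00,  0.00000000e+00,
         1.00000000e+00]])}
{'intrinsics': array([[362.088429
[... 448 characters left out ...]
.00000000e+00,
         1.00000000e+00]])}
{'clock': 0.1, 'joints': array([-1.17758242e+00,  3.00401008e-01,  1.52152860e+00,  4.73680392e-06,
        1.32068345e+00, -6.66031761e-02]), 'qd': array([-0.00211286, -0.00051175, -0.00099815, -0.00130694, -0.0001656 ,
       -0.00074688]), 'effort': array([ 3.67747216e-04, -5.32645082e+01, -3.53284049e+01,  7.08567468e-02,
        2.35141878e-02, -3.51619030e-05]), 'eef_pos': array([ 243.99749491, -492.68073248,  229.94695913]), 'eef_rot': array([-3.14152016e+00,  1.01783624e-03, -1.11098039e+00]), 'wrist_force': array([0.71229297, 0.16071288, 0.30499522]), 'moment': array([ 0.00510197,  0.0189528 , -0.02303245]), 'finger_gap': 94.01201320689988}
```

View pics/scene0.png

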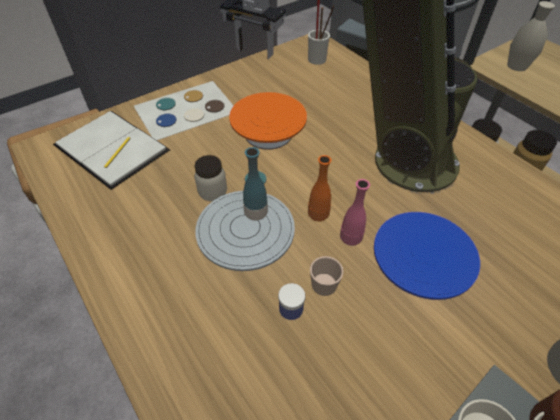

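View pics/top0.png

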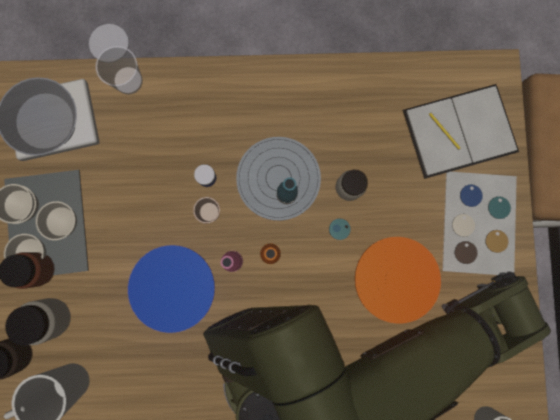

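The scene view shows the grey wheel at (245,228) with the blue-green vase at (255,190). The top view has the wheel at (279,178) and the vase at (287,190). Look-alikes in the top view are the orange bottle (270,254), pink bottle (231,261), blue disc (171,288) and orange disc (398,280). I'm choosing the blue-green vase on the grey wheel and checking it in a crop.

```bash
cat > h.py <<'E'
import numpy as np,cv2
from cell import manip
def ray(n,u,v,z):
    c=manip.camera_info(n);K=c["intrinsics"];E=c["extrinsics"]
    R=E[:3,:3];t=E[:3,3];o=-R.T@t
    d=R.T@np.linalg.inv(K)@np.array([u,v,1.]); return o+d*(z-o[2])/d[2]
def proj(n,P):
    c=manip.camera_info(n);K=c["intrinsics"];E=c["extrinsics"]
    q=(E[:3,:3]@np.asarray(P,float).T).T+E[:3,3]; q=(K@q.T).T; return q[:,:2]/q[:,2:]
def cloud(n,d):
    c=manip.camera_info(n);K=c["intrinsics"];E=c["extrinsics"]
    v,u=np.mgrid[:d.shape[0],:d.shape[1]]
    x=np.stack([(u-K[0,2])/K[0,0]*d,(v-K[1,2])/K[1,1]*d,d],-1)
    P=(x-E[:3,3])@E[:3,:3]; P[d==0]=np.nan; return P
E
python3 - <<'E'
from h import *
for n,(u0,v0,u1,v1) in {"scene":(185,140,305,275),"top":(190,120,390,280)}.items():
    f=np.load(n+"0.npz"); p=f["p"][v0:v1,u0:u1]; s=4 if n=="top" else 4
    cv2.imwrite(f"pics/{n}0c.png",cv2.resize(p,None,fx=s,fy=s,interpolation=cv2.INTER_CUBIC)[:,:,::-1])
    P=cloud(n,f["d"])
    m=(abs(P[...,2]-75)<5)
    Q=P[m]; 
    # wheel head circle
    Q=Q[(Q[:,0]>300)&(Q[:,1]>-300)&(Q[:,1]<300)]
    h=cv2.minEnclosingCircle(Q[:,:2].astype(np.float32)); print(n,len(Q),Q.mean(0),h)
    m=(P[...,2]>85)&(np.hypot(P[...,0]-h[0][0],P[...,1]-h[0][1])<115)
    Q=P[m]; print(len(Q),Q.min(0),Q.max(0))
    for a in range(75,290,15):
        q=Q[(Q[:,2]>=a)&(Q[:,2]<a+15)]
        if len(q): print(a,len(q),q.mean(0).round(1),np.ptp(q,0).round(1))
E
```

```text
scene 8174 [518.22946095  28.69894933  75.3380124 ] ((426.6152648925781, 0.7050705552101135), 323.1443176269531)
1007 [344.29206469 -67.85926539  85.04453852] [535.60318292 100.18662871 277.8891456 ]
75 59 [398.2  15.4  87.5] [183.2 141.8   4.8]
90 170 [396.8  11.9  97.6] [190.3 142.   14.6]
105 165 [402.7   3.3 112.3] [183.8 142.   14.9]
120 106 [415.5  -3.7 127. ] [182.5 144.5  14.8]
135 87 [429.8 -13.8 141.7] [180.7 138.3  14.6]
150 84 [445.1 -21.2 157.4] [180.4 144.3  14.6]
165 80 [440.8 -21.8 172.7] [179.4 147.3  14.9]
180 67 [441.6 -20.8 187.6] [174.8 153.9  14.8]
195 151 [381.8  -4.4 201. ] [186.  153.4  12.8]
210 5 [524.4 -56.4 214.7] [3.6 4.9 7.5]
225 2 [526.3 -56.1 236.1] [1.1 1.5 1.2]
240 5 [525.3 -56.9 245.5] [ 2.4  3.7 10.7]
255 5 [525.6 -54.7 262. ] [ 4.9  4.5 12.1]
270 21 [521.9 -57.4 275.8] [14.2 19.8  5.9]
top 6590 [513.31091389   9.13578932  74.2636388 ] ((408.995849609375, 0.6541110277175903), 317.1526794433594)
502 [329.32550278 -62.81073392  85.28633034] [515.85414466 106.17056803 205.41634835]
75 38 [364.5  15.6  87.3] [173.6 155.8   4.7]
90 127 [369.1  16.2  98.6] [186.5 165.3  14.9]
105 102 [375.1  26.1 111.4] [181.  166.9  14.7]
120 23 [385.3  54.3 127.4] [176.4 146.2  14.1]
135 8 [488.9 -36.6 140. ] [164.  145.5  13. ]
150 3 [509.1 -54.3 155.2] [5.  7.9 5.5]
180 3 [351.8  48.7 193.2] [ 39.9 112.6   1.1]
195 198 [361.3  23.6 200.4] [ 47.5 134.3  10.1]
```

```bash
python3 - <<'E'
from h import *
from scipy.optimize import least_squares
for n in ["scene","top"]:
    f=np.load(n+"0.npz"); P=cloud(n,f["d"])
    m=(abs(P[...,2]-75)<6)&(np.hypot(P[...,0]-545,P[...,1]+35)<160)
    m=cv2.morphologyEx(m.astype(np.uint8),cv2.MORPH_OPEN,np.ones((3,3)))
    k,l,st,c=cv2.connectedComponentsWithStats(m);i=1+st[1:,4].argmax()
    cn=max(cv2.findContours((l==i).astype(np.uint8),0,2)[0],key=len)[:,0]
    q=np.array([ray(n,u,v,75)[:2] for u,v in cn]) 
    r=least_squares(lambda a:np.hypot(*(q-a[:2]).T)-a[2],[545,-35,120],loss="soft_l1",f_scale=1.5)
    print(n,"wheel",r.x)
    w=r.x
    m=(P[...,2]>84)&(np.hypot(P[...,0]-w[0],P[...,1]-w[1])<115)
    Q=P[m]
    prof=lambda z:np.interp(z,[0,6,42,75,98,122,145,180,200],[28,30,29.7,27.5,23,14,10.5,10.5,16])
    s=least_squares(lambda a:np.hypot(*(Q[:,:2]-a).T)-prof(Q[:,2]-75),[515,-55],loss="soft_l1",f_scale=1.5)
    print("vase",s.x,len(Q),np.median(abs(s.fun)), Q[:,2].max())
    # obstacles: mean xy, top, in z bands
    for nm,uv in dict(jar=(352,184),pot=(204,175),cup=(206,210),tile=(340,229),orange=(270,254),pink=(231,261)).items():
        if n=="top": print(nm,P[uv[1]-2:uv[1]+3,uv[0]-2:uv[0]+3].reshape(-1,3).mean(0).round(0))
E
```

```text
scene wheel [579.1850266  -41.43603665 118.45645047]
vase [531.5395073  -64.91804398] 1238 0.7315152709772814 279.592268580506
top wheel [578.96511741 -44.70433532 114.8068364 ]
vase [533.27787553 -66.09082282] 446 0.6611474218707247 280.8596606677097
jar [ 551. -247.  107.]
pot [593. 166.  69.]
cup [499. 170.   5.]
tile [ 432. -223.    6.]
orange [365. -15. 201.]
pink [350.  85. 189.]
```

View pics/scene0c.png

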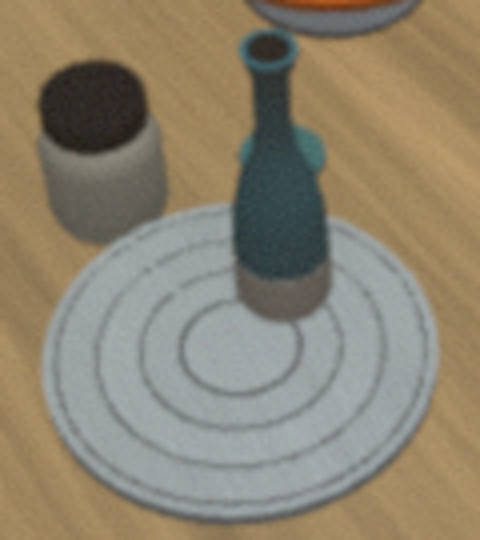

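View pics/top0c.png

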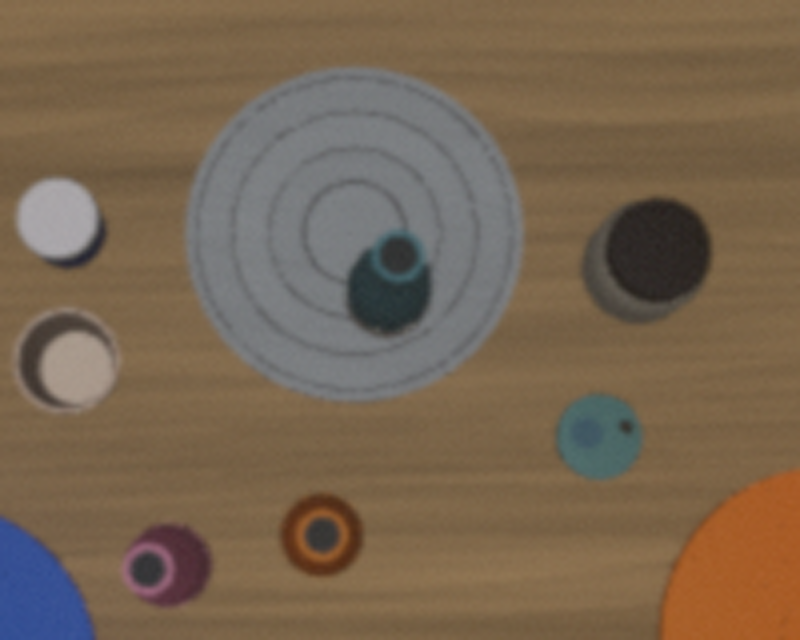

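The crop confirms the choice: blue-green glaze over a pale clay foot, standing on the grey wheel. I'll refine the wheel centre by matching the ring pattern in both views.

```bash
cat >> h.py <<'E'
from scipy.ndimage import map_coordinates
from scipy.optimize import minimize,least_squares
TH=np.linspace(0,2*np.pi,240,endpoint=False)
def ringfit(n,p,vase,x0=(578,-42)):
    g=cv2.GaussianBlur(cv2.cvtColor(p,cv2.COLOR_RGB2GRAY).astype(float),(0,0),0.6)
    def cost(c):
        s=0
        for r in (36,61.5,87.5,112.5):
            for dr,w in ((0,1),(-7,-.5),(6,-.5)):
                rr=r+dr
                X=np.c_[c[0]+rr*np.cos(TH),c[1]+rr*np.sin(TH),0*TH+75]
                uv=proj(n,X); val=map_coordinates(g,[uv[:,1],uv[:,0]],order=1)
                s+=w*np.median(val) if False else w*np.clip(val,80,180).mean()
        return s
    best=min(((cost((x,y)),x,y) for x in np.arange(x0[0]-14,x0[0]+15,2) for y in np.arange(x0[1]-14,x0[1]+15,2)))
    r=minimize(cost,best[1:],method="Nelder-Mead",options=dict(initial_simplex=[best[1:],(best[1]+1,best[2]),(best[1],best[2]+1)]))
    return r.x,r.fun
def vasefit(n,d,w,x0):
    P=cloud(n,d); m=(P[...,2]>84)&(np.hypot(P[...,0]-x0[0],P[...,1]-x0[1])<34); Q=P[m]
    prof=lambda z:np.interp(z,[0,6,42,75,98,122,145,180,200],[28,30,29.7,27.5,23,14,10.5,10.5,16])
    s=least_squares(lambda a:np.hypot(*(Q[:,:2]-a).T)-prof(Q[:,2]-75),x0,loss="soft_l1",f_scale=1.5)
    return s.x
E
python3 - <<'E'
from h import *
for n in ["scene","top"]:
    f=np.load(n+"0.npz"); w,c=ringfit(n,f["p"],None); v=vasefit(n,f["d"],w,(532,-65))
    print(n,w,c,v,w-v,np.hypot(*(w-v)),np.degrees(np.arctan2(*(w-v)[::-1])))
    im=f["p"][:,:,::-1].copy(); im=cv2.resize(im,None,fx=4,fy=4,interpolation=cv2.INTER_CUBIC)
    for c0,r,z in [(w,36,75),(w,87.5,75),(w,120,75),(v,30,85),(v,29.5,117),(v,16,275)]:
        uv=proj(n,np.c_[c0[0]+r*np.cos(TH),c0[1]+r*np.sin(TH),0*TH+z])
        cv2.polylines(im,[((uv+.5)*4-.5).astype(np.int32)],True,(0,0,255),1)
    a,b=((proj(n,[[*w,75]])[0])*4).astype(int); cv2.imwrite(f"pics/{n}0o.png",im[b-290:b+290,a-380:a+380])
E
```

```text
Traceback (most recent call last):
  File "h.py", line 29, in ringfit
    best=min(((cost((x,y)),x,y) for x in np.arange(x0[0]-14,x0[0]+15,2) for y in np.arange(x0[1]-14,x0[1]+15,2)))
  File "h.py", line 29, in <genexpr>
    best=min(((cost((x,y)),x,y) for x in np.arange(x0[0]-14,x0[0]+15,2) for y in np.arange(x0[1]-14,x0[1]+15,2)))
               ~~~~^^^^^^^
  File "h.py", line 26, in cost
    uv=proj(n,X); val=map_coordinates(g,[uv[:,1],uv[:,0]],order=1)
  File "h.py", line 8, in proj
    c=manip.camera_info(n);K=c["intrinsics"];E=c["extrinsics"]
ValueError: time passes only in moves, steps and waits
```

```bash
python3 - <<'E'
s=open('h.py').read()
s=s.replace("from cell import manip\n","from cell import manip\nimport functools\nCI=functools.lru_cache(None)(lambda n:manip.camera_info(n))\n").replace("c=manip.camera_info(n)","c=CI(n)")
open('h.py','w').write(s)
E
python3 - <<'E'
from h import *
for n in ["scene","top"]:
    f=np.load(n+"0.npz"); w,c=ringfit(n,f["p"],None); v=vasefit(n,f["d"],w,(532,-65))
    print(n,w,c,v,w-v,np.hypot(*(w-v)),np.degrees(np.arctan2(*(w-v)[::-1])))
    im=f["p"][:,:,::-1].copy(); im=cv2.resize(im,None,fx=4,fy=4,interpolation=cv2.INTER_CUBIC)
    for c0,r,z in [(w,36,75),(w,87.5,75),(w,120,75),(v,30,85),(v,29.5,117),(v,16,275)]:
        uv=proj(n,np.c_[c0[0]+r*np.cos(TH),c0[1]+r*np.sin(TH),0*TH+z])
        cv2.polylines(im,[((uv+.5)*4-.5).astype(np.int32)],True,(0,0,255),1)
    a,b=((proj(n,[[*w,75]])[0])*4).astype(int); cv2.imwrite(f"pics/{n}0o.png",im[b-290:b+290,a-380:a+380])
E
```

```text
scene [577.78170347 -43.9362271 ] -59.46186946769188 [531.53950735 -64.9180492 ] [46.24219612 20.9818221 ] 50.77969634230257 24.405581234037406
top [579.14317909 -43.97771857] -29.392858461794376 [533.27787345 -66.09082572] [45.86530563 22.11310714] 50.917735303576464 25.740178893635036
```

View pics/scene0o.png

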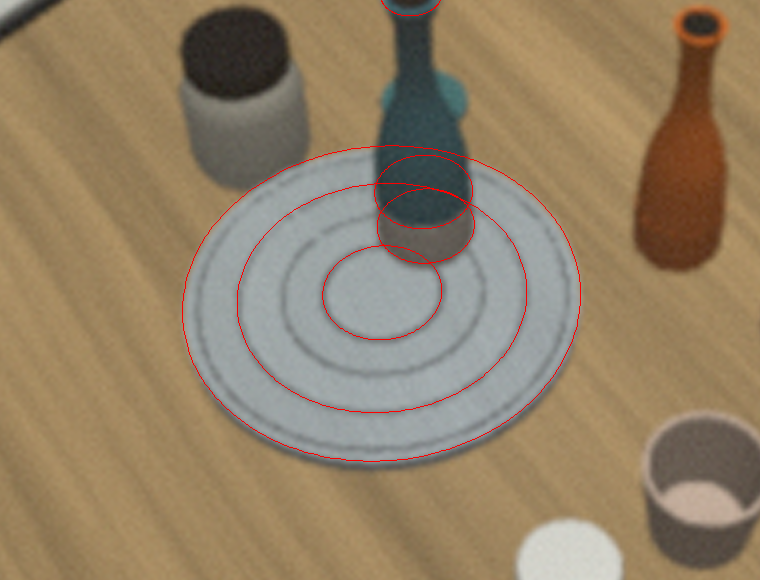

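View pics/top0o.png

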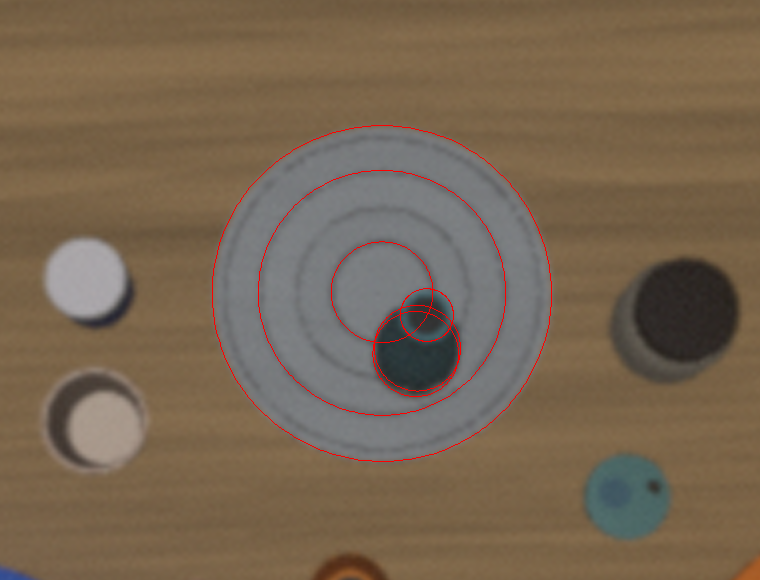

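The overlays agree with the image in both views: wheel centre ≈ (578.5,-44), vase ≈ (532.4,-65.5). The push is about 51 mm at 25°. I'll use a partly open, leant-back cradle with its lean azimuth at 32° to stay further from the orange bottle.

```bash
cat > plan.py <<'E'
import numpy as np
from scipy.spatial.transform import Rotation as R
from cell import manip
A=np.radians(32);L=np.radians(31)
d=np.array([np.cos(A),np.sin(A),0]);z=np.sin(L)*d-np.cos(L)*np.array([0,0,1])
x=np.array([np.sin(A),-np.cos(A),0]); y=np.cross(z,x)
RT=R.from_matrix(np.c_[x,y,z])
def tcp(c,tipz,back): # axis xy, tip height above head, tip-centre distance behind axis
    return np.array([c[0],c[1],75+tipz])-back*d-25*z
V=np.array([532.4,-65.5]);W=np.array([578.5,-44.])
E
python3 - <<'E'
from plan import *
s=manip.read_state(); R0=R.from_euler("xyz",s["eef_rot"])
p=np.array([244.065,-492.871,230.446])
print("rotvec",(RT*R0.inv()).as_rotvec(), "xaxis",x)
for n,t in dict(hover=tcp(V,134,72),low=tcp(V,14,72),near=tcp(V,14,36),contact=tcp(V,14,31.6),final=tcp(W,14,31.6)).items(): print(n,t.round(1),"shift cm",((t-p)/10).round(2))
E
```

```text
rotvec [ 0.26293456 -0.47302947  0.09599465] xaxis [ 0.52991926 -0.8480481   0.        ]
hover [ 460.4 -110.5  230.4] shift cm [21.64 38.24 -0.  ]
low [ 460.4 -110.5  110.4] shift cm [ 21.64  38.24 -12.  ]
near [491.  -91.4 110.4] shift cm [ 24.69  40.15 -12.  ]
contact [494.7 -89.1 110.4] shift cm [ 25.06  40.38 -12.  ]
final [540.8 -67.6 110.4] shift cm [ 29.67  42.53 -12.  ]
```

Request:
apply_moves:
  series:
    - [[2, 4, 1], [0.03, -0.06, 0.01], 36]
    - [[5, 9, 2], [0.08, -0.14, 0.03], 36]
    - [[8, 14, 2], [0.13, -0.23, 0.05], 36]
    - [[11, 19, 2], [0.17, -0.31, 0.06], 36]
    - [[14, 24.5, 2], [0.22, -0.39, 0.08], 36]
    - [[17, 30, 2], [0.26, -0.47, 0.096], 36]
    - [[19.5, 34.5, 1], [0.263, -0.473, 0.096], 36]
    - [[21, 37.2, 0], [0.263, -0.473, 0.096], 36]
    - [[21.6, 38.2, 0], [0.263, -0.473, 0.096], 36]
    - [[21.6, 38.2, 0], [0.263, -0.473, 0.096], 36]

```text
clock: 1.35
eef_pos: [460.1, -110.9, 230.7]
eef_rot: [-2.601, -0.001, -1.012]
wrist_force: [-0.5, -0.1, -0.7]
finger_gap: 33.7
```

```bash
python3 - <<'E'
from plan import *
import cv2
s=manip.read_state();print(s["eef_pos"],(RT*R.from_euler("xyz",s["eef_rot"]).inv()).magnitude(),s["finger_gap"],s["joints"],s["wrist_force"])
for n in ["scene","top"]:
    p,dd=manip.camera(n); cv2.imwrite(f"pics/{n}1.png",p[:,:,::-1])
E
```

```text
[ 460.14101956 -110.87664006  230.69952393] 0.0010835456093439893 33.73290453900821 [-0.55954514 -0.01651116  1.96758174  0.57625698  1.01468664  0.18513039] [-0.47656097 -0.09835459 -0.65683714]
```

View pics/scene1.png

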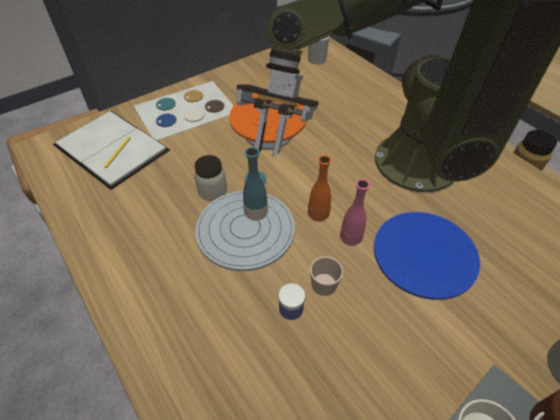

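View pics/top1.png

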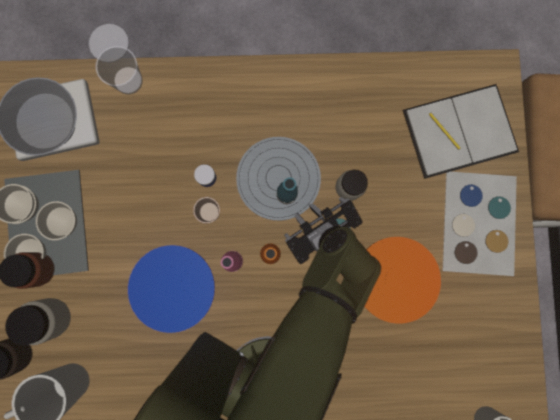

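The scene view shows the leant gripper at (280,110), with the bottles and jar untouched. The top view has the fingertips at (325,210) to the right of the vase at (287,190), aimed at its near side, with the orange bottle at (270,254) clear. Descending now, then creeping closer.

Request:
apply_moves:
  series:
    - [[0, 0, -2], [0, 0, 0], 36]
    - [[0, 0, -4], [0, 0, 0], 36]
    - [[0, 0, -6], [0, 0, 0], 36]
    - [[0, 0, -8], [0, 0, 0], 36]
    - [[0, 0, -10], [0, 0, 0], 36]
    - [[0, 0, -11.5], [0, 0, 0], 36]
    - [[0, 0, -12], [0, 0, 0], 36]
    - [[0.8, 0.5, -12], [0, 0, 0], 36]
    - [[1.6, 1.0, -12], [0, 0, 0], 36]
    - [[2.2, 1.4, -12], [0, 0, 0], 36]

```text
clock: 2.7
eef_pos: [482.9, -96.4, 111.0]
eef_rot: [-2.6, -0.002, -1.012]
wrist_force: [0.2, -0.2, -0.5]
finger_gap: 33.6
```

```bash
python3 - <<'E'
from plan import *
import cv2
s=manip.read_state();print(s["eef_pos"],s["finger_gap"],s["wrist_force"])
for n in ["scene","top","wrist"]:
    p,dd=manip.camera(n); np.savez(n+"2.npz",p=p,d=dd)
    if n=="scene": p=cv2.resize(p[90:270,180:340],None,fx=4.4,fy=3.3*4.4/3.3*.75,interpolation=cv2.INTER_CUBIC)
    if n=="top": p=cv2.resize(p[120:270,210:390],None,fx=4,fy=4,interpolation=cv2.INTER_CUBIC)
    cv2.imwrite(f"pics/{n}2.png",p[:,:,::-1])
E
```

```text
[482.90357158 -96.43263586 110.95431017] 33.60632759996777 [ 0.15227741 -0.23773991 -0.5257147 ]
```

View pics/scene2.png

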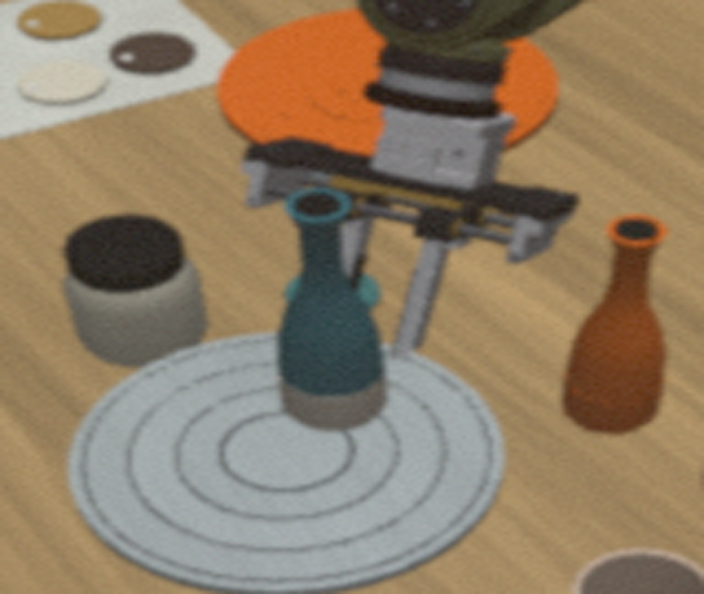

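View pics/top2.png

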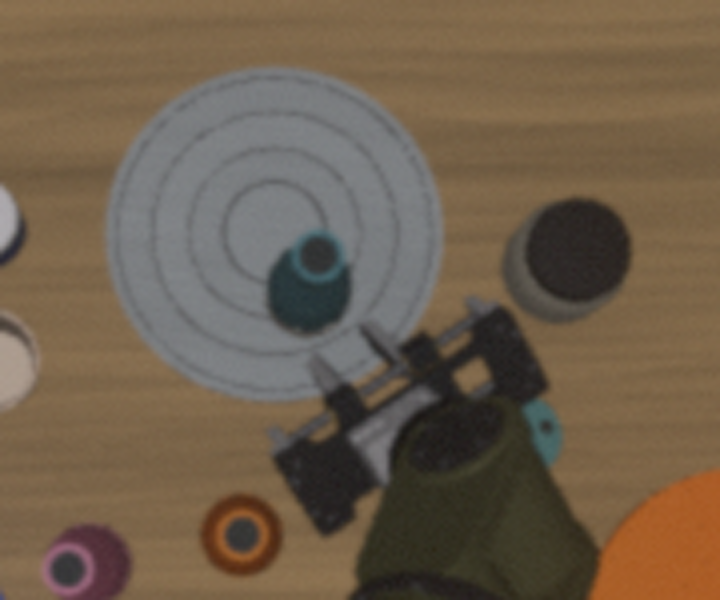

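View pics/wrist2.png

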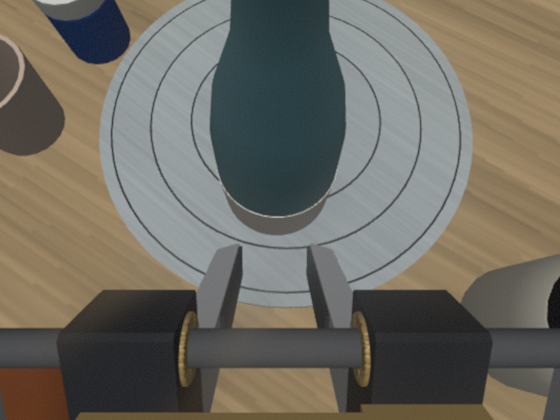

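The wrist view shows the fingertips at (238,246) and (310,246), straddling the bare clay band centred at (277,220), about 12 mm short. The top view shows clear gaps to the orange bottle and jar. Creeping to contact.

Request:
apply_moves:
  series:
    - [[0.25, 0.16, 0], [0, 0, 0], 36]
    - [[0.5, 0.31, 0], [0, 0, 0], 36]
    - [[0.7, 0.44, 0], [0, 0, 0], 36]
    - [[0.85, 0.53, 0], [0, 0, 0], 36]
    - [[1.0, 0.62, 0], [0, 0, 0], 36]
    - [[1.15, 0.72, 0], [0, 0, 0], 36]
    - [[1.3, 0.81, 0], [0, 0, 0], 36]
    - [[1.45, 0.88, 0], [0, 0, 0], 36]
    - [[1.6, 0.95, 0], [0, 0, 0], 36]
    - [[1.75, 1.02, 0], [0, 0, 0], 36]

```text
clock: 4.1
eef_pos: [499.5, -86.6, 110.4]
eef_rot: [-2.601, -0.001, -1.013]
wrist_force: [-3.3, -1.8, 0.2]
finger_gap: 34.0
```

```bash
cat > look.py <<'E'
import sys
from plan import *
from h import *
k=sys.argv[1]
s=manip.read_state();print(s["clock"],s["eef_pos"],s["finger_gap"],s["wrist_force"])
for n in ["scene","wrist"]:
    p,dd=manip.camera(n); np.savez(n+k+".npz",p=p,d=dd)
    if n=="scene":
        x0=(s["eef_pos"]+44.5*d)[:2]
        print("vase",vasefit(n,dd,None,x0),"model",x0)
        p=cv2.resize(p[90:270,180:340],None,fx=4.4,fy=3.3,interpolation=cv2.INTER_CUBIC)
    cv2.imwrite(f"pics/{n}{k}.png",p[:,:,::-1])
E
python3 look.py 3
```

```text
4.1 [499.52903742 -86.61677309 110.36278355] 33.9605598915382 [-3.26237819 -1.83244458  0.21621006]
vase [535.15142136 -61.87523292] model [537.2671777  -63.03536583]
```

View pics/scene3.png

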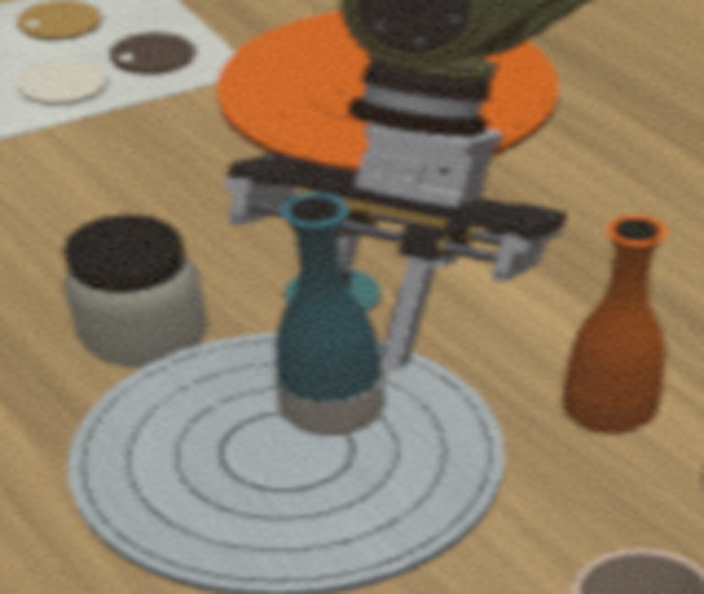

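View pics/wrist3.png

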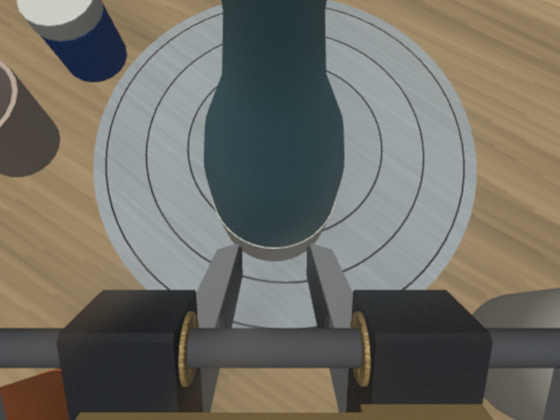

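The wrist view shows the tips touching the clay band at (238,248) and (312,248). Force is about 3.7 N and the vase is upright and starting to slide. Continuing slowly.

Request:
apply_moves:
  series:
    - [[0.2, 0.09, 0], [0, 0, 0], 36]
    - [[0.4, 0.18, 0], [0, 0, 0], 36]
    - [[0.6, 0.28, 0], [0, 0, 0], 36]
    - [[0.8, 0.37, 0], [0, 0, 0], 36]
    - [[1.0, 0.46, 0], [0, 0, 0], 36]
    - [[1.2, 0.55, 0], [0, 0, 0], 36]
    - [[1.4, 0.64, 0], [0, 0, 0], 36]
    - [[1.6, 0.74, 0], [0, 0, 0], 36]
    - [[1.8, 0.83, 0], [0, 0, 0], 36]
    - [[2.0, 0.92, 0], [0, 0, 0], 36]

```text
clock: 5.45
eef_pos: [519.7, -77.4, 110.4]
eef_rot: [-2.601, -0.001, -1.013]
wrist_force: [-2.9, -1.2, -0.3]
finger_gap: 34.0
```

```bash
python3 look.py 4
```

```text
5.45 [519.68052649 -77.42363013 110.43819017] 34.01400931371711 [-2.91200335 -1.18188542 -0.30971203]
vase [555.26783568 -52.59271907] model [557.41866677 -53.84222287]
```

Request:
apply_moves:
  series:
    - [[0.2, 0.08, 0], [0, 0, 0], 36]
    - [[0.4, 0.17, 0], [0, 0, 0], 36]
    - [[0.6, 0.25, 0], [0, 0, 0], 36]
    - [[0.8, 0.34, 0], [0, 0, 0], 36]
    - [[1.0, 0.42, 0], [0, 0, 0], 36]
    - [[1.2, 0.5, 0], [0, 0, 0], 36]
    - [[1.4, 0.59, 0], [0, 0, 0], 36]
    - [[1.6, 0.67, 0], [0, 0, 0], 36]
    - [[1.75, 0.74, 0], [0, 0, 0], 36]
    - [[1.9, 0.8, 0], [0, 0, 0], 36]

```text
clock: 6.8
eef_pos: [538.6, -69.4, 110.4]
eef_rot: [-2.601, -0.001, -1.013]
wrist_force: [-3.8, -0.6, -0.9]
finger_gap: 33.7
```

```bash
python3 look.py 5; python3 - <<'E'
from h import *
f=np.load("scene5.npz"); p=f["p"]
print(ringfit("scene",p,None))
c=proj("scene",[[578,-44,75]])[0].astype(int)
cv2.imwrite("pics/scene5c.png",cv2.resize(p[c[1]-45:c[1]+35,c[0]-50:c[0]+50],None,fx=7,fy=7,interpolation=cv2.INTER_CUBIC)[:,:,::-1])
E
```

```text
6.8 [538.64644792 -69.4149426  110.42910829] 33.7246891929862 [-3.82371311 -0.61116727 -0.87496309]
vase [574.28589956 -44.6030439 ] model [576.3845882  -45.83353534]
(array([577.88649591, -43.85111298]), np.float64(-50.49377060364317))
```

View pics/scene5c.png

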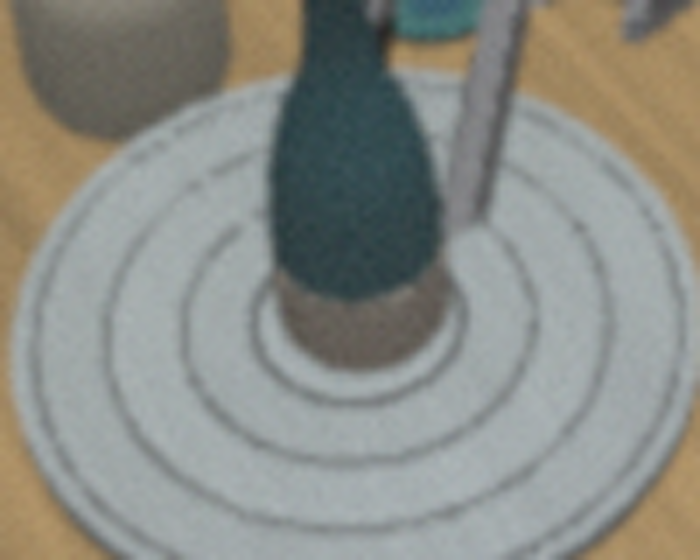

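View pics/wrist5.png

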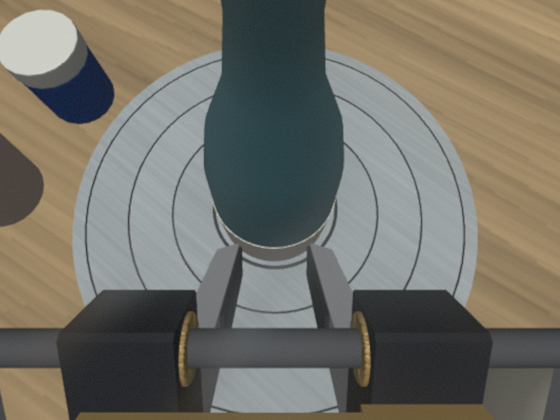

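The scene crop shows the foot already inside the smallest ring, with gaps of about 23 px left and 15 px right at 7x, so 2–3 mm remains. One small final nudge.

Request:
apply_moves:
  series:
    - [[0.08, 0.02, 0], [0, 0, 0], 36]
    - [[0.16, 0.04, 0], [0, 0, 0], 36]
    - [[0.24, 0.06, 0], [0, 0, 0], 36]
    - [[0.3, 0.08, 0], [0, 0, 0], 36]
    - [[0.3, 0.08, 0], [0, 0, 0], 36]
    - [[0.25, 0.05, 0], [0, 0, 0], 36]
    - [[0.15, -0.02, 0], [0, 0, 0], 36]
    - [[0.0, -0.11, 0], [0, 0, 0], 36]
    - [[-0.3, -0.3, 0], [0, 0, 0], 36]
    - [[-0.8, -0.6, 0], [0, 0, 0], 36]

```text
clock: 8.15
eef_pos: [530.3, -75.6, 110.5]
eef_rot: [-2.601, -0.001, -1.013]
wrist_force: [0.2, -0.6, 0.7]
finger_gap: 33.9
```

```bash
python3 look.py 6; python3 - <<'E'
from h import *
p,dd=manip.camera("top"); np.savez("top6.npz",p=p,d=dd)
print(ringfit("top",p,None),vasefit("top",dd,None,(578,-44)))
f=np.load("scene6.npz"); print(ringfit("scene",f["p"],None),vasefit("scene",f["d"],None,(578,-44)))
for n,q in (("scene",f["p"]),("top",p)):
    c=proj(n,[[578,-44,75]])[0].astype(int)
    cv2.imwrite(f"pics/{n}6c.png",cv2.resize(q[c[1]-45:c[1]+35,c[0]-50:c[0]+50],None,fx=7,fy=7,interpolation=cv2.INTER_CUBIC)[:,:,::-1])
E
```

```text
8.15 [530.32145179 -75.61833567 110.46187586] 33.933329297578744 [ 0.21279558 -0.63015585  0.67238037]
vase [577.1566743  -43.79456631] model [568.05959207 -52.03692842]
(array([578.23879019, -44.15199717]), np.float64(-21.126521486072043)) [578.84717605 -44.69825895]
(array([577.93845976, -43.73584757]), np.float64(-48.22877277412097)) [577.1533473 -43.800377 ]
```

View pics/scene6c.png

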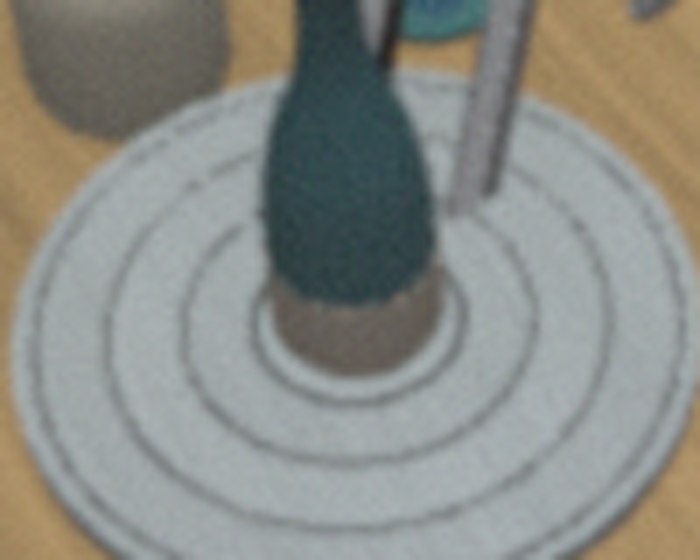

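View pics/top6c.png

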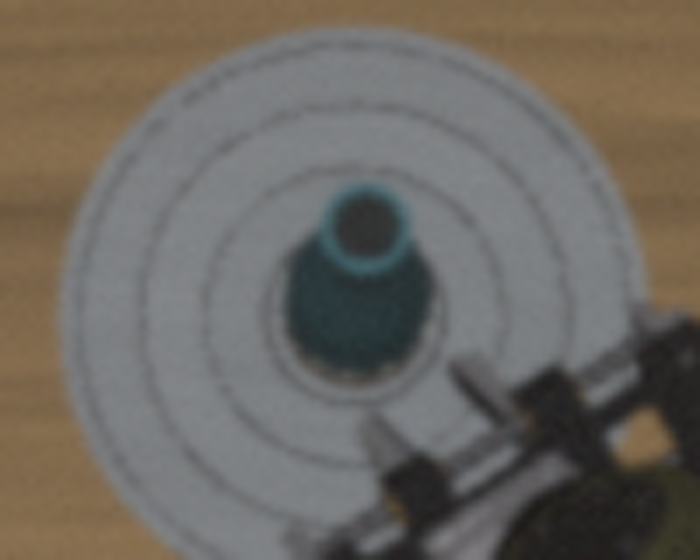

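Both views agree: the vase is within about 1 mm of centre, with its foot ringed by an even gap. Retreating.

Request:
apply_moves:
  series:
    - [[-0.6, -0.4, 0], [0, 0, 0], 36]
    - [[-1.5, -0.95, 0], [0, 0, 0], 36]
    - [[-2.8, -1.75, 0], [0, 0, 0], 36]
    - [[-4.2, -2.6, 0], [0, 0, 0], 36]
    - [[-5.5, -3.4, 0], [0, 0, 0], 36]
    - [[-6, -3.7, 2], [0, 0, 0], 36]
    - [[-6, -3.7, 6], [0, 0, 0], 36]
    - [[-6, -3.7, 10], [0, 0, 0], 36]
    - [[-6, -3.7, 13], [0, 0, 0], 36]
    - [[-6, -3.7, 15], [0, 0, 0], 36]

```text
clock: 9.55
eef_pos: [470.1, -113.0, 261.9]
eef_rot: [-2.6, -0.002, -1.013]
wrist_force: [-0.1, -0.1, -0.7]
finger_gap: 34.0
```

Request:
apply_moves:
  series:
    - [[-0.5, -2, 0.5], [0, 0, 0], 36]
    - [[-1.5, -5, 1], [0, 0, 0], 36]
    - [[-2.5, -8, 1], [0, 0, 0], 36]
    - [[-4, -12, 1], [0, 0, 0], 36]
    - [[-5.5, -16, 1], [0, 0, 0], 36]
    - [[-7, -20, 1], [0, 0, 0], 36]
    - [[-8, -23, 1], [0, 0, 0], 36]
    - [[-8.5, -25, 1], [0, 0, 0], 36]
    - [[-8.5, -25, 1], [0, 0, 0], 36]
    - [[-8.5, -25, 1], [0, 0, 0], 36]

```text
clock: 10.8
eef_pos: [385.7, -361.7, 270.5]
eef_rot: [-2.6, -0.001, -1.012]
wrist_force: [0.1, -0.3, 0.0]
finger_gap: 33.7
```

```bash
python3 - <<'E'
from h import *
s=manip.read_state();print(s["eef_pos"],s["wrist_force"],abs(s["qd"]).max())
for n in ("scene","top"):
    p,dd=manip.camera(n); print(n,ringfit(n,p,None)[0],vasefit(n,dd,None,(578,-44))); cv2.imwrite(f"pics/{n}7.png",p[:,:,::-1])
E
```

```text
[ 385.74360848 -361.73908225  270.45945491] [ 0.06031543 -0.326515    0.00876693] 0.009758514237821696
scene [577.92963568 -43.70637859] [577.20180487 -43.74926113]
top [578.70713679 -43.83743125] [578.86045715 -44.8004733 ]
```

View pics/scene7.png

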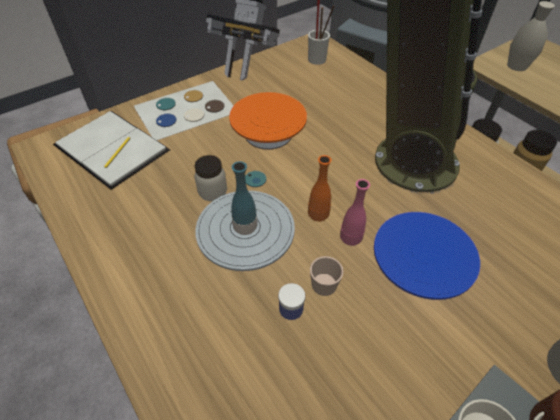

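View pics/top7.png

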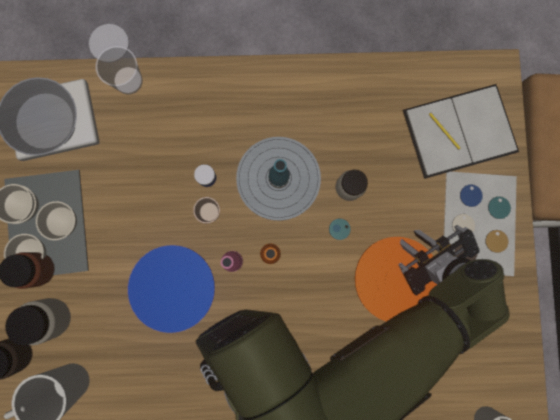

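The scene view shows the vase upright at (244,205), centred on the wheel, and the top view has it at (279,177). Everything else is where it was, and the gripper is clear at (440,260) in the top view, well above the bench.

```bash
python3 -c "
from cell import manip
print(manip.sign_off())"
```

```text
the job is handed in; nothing more can be done
None
```

The vase now stands upright at the middle of the banding wheel, with its foot inside the smallest ring. I handed the job in about 11 s into the 42 s allowed.

- **Push:** I slid the vase about 50 mm with two parted fingertips, leant back 31° and aimed about 18 mm up, on the bare clay. The forces I read during the push were about 4 N.
- **Final position:** the scene and top cameras each put the vase within about 1 mm of the wheel centre. The foot has 8 mm to spare inside the ring. The two views disagree by 1–2 mm in absolute position, which is within the calibration.
- **Other things on the bench:** the jar, pot, cup, tile and the orange and pink bottles look unmoved in the last pictures. I compared those by eye only.
- **Gripper:** it finished well clear, with wrist force near zero.

No check failed. I saw no rocking or glaze contact in the pictures I took, but I only looked between moves.

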